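# Press the infrared eye housing shut in the gluing jig

### The job

Pick up the loose blue cover half of the infrared eye housing from the counter and fit it onto the two dowels of the lower half in the spring jig, nose over nose, so that the halves close flush. Press the closed pair down until the sprung bed has sunk about half of its 14 mm travel, and finish while still gripping the cover and holding the pair pressed there as the glue grabs. Leave the knob, spacers, clamp and parts box with its lid undisturbed.

Things in the scene. Friction and masses are not known exactly. Their poses are not given: they have to be found in the camera images.
- cover: Loose blue plastic cover half on the counter, hole side down: block 72 long (x -42 to +30), 44 wide (y +-22), 36 high; a round upright nose (radius 9, axis x = +32) juts to x = +41 at one end, the other end is square. Origin on the underside, z up, x to the nose. About 110 g. Grip it across the 44 mm width.
- cover_nose (a point): Foremost point of the cover's nose at underside level, 41 mm along +x from the cover's origin. The cover's underside has two holes 16 mm deep: diameter 14 at x = -26 and 10 at x = +16 in the cover's frame, y = 0, with 1 mm chamfers. A small black window marks the nose.
- jig: Gluing jig fixed to the counter: aluminium foot plate 130 x 84 x 14 mm with two 10 mm guide pillars at x = +-54 that reach 40 mm above the counter. Origin at the centre of its underside on the counter; x points the way the nose of the lower half points.
- base_face (a point): Origin of the lower half, on its flat upper face; 58 mm above the counter with the bed up; sinks with the bed; axes as the jig's. Outline as the cover's; 18 high, on a steel bed plate 92 x 56 x 6. With the cover home, its origin and axes coincide with these. Two dowels stand 12 up: diameter 12 at x = -26 and 8 at x = +16, y = 0, straight for 6, then tapered to a 4 mm tip.
- base_nose (a point): Foremost point of the lower half's nose at the parting face, 41 mm along +x from base_face.
- bed (a joint): How far the sprung bed with the lower half has sunk, m: 0 up (start), 0.014 at its bottom stop. With the cover on, it starts to sink under a push of about 2 N and takes about 0.8 N more per mm, so about 7 to 8 N at 7 mm.
- knob: Bystander: chrome tuning knob, 32 mm diameter, 18 high, near the middle line between the robot and the work. Origin at its underside.
- spacer1: Bystander: white nylon ring spacer, 16 mm diameter, 14 high, beyond the work. Origin at its underside.
- spacer2: Bystander: second such spacer, beyond the work. Origin at its underside.
- clamp: Bystander: brass saddle tube clamp, 63 x 12 x 21 mm, between cover and jig, farther out than the knob. Origin at its underside.
- partslid (a joint): Bystander: hinge of the wooden lid of the fixed teak parts box (150 x 200 x 78 mm plus a brass knob) at the robot's right; rad, 0 shut.
Things that resemble listed ones, but are neither listed nor needed, are in the scene too. Of the things that look like the cover, the smaller one is meant.

How it is judged:
By the outcome, as a careful person would: the job done as asked, in the order asked, and still so for the second after the job is handed in, while the arm keeps its last pose, push and grip.
It also fails if it takes over 35 s, if anything falls off the work surface, if the arm or the gripper's body presses on something with over 40 N, if the wrist force passes 120 N, or if a joint passes its speed limit or range.

### The arm

A 7-joint arm with a two-finger parallel gripper is mounted at the origin on the work surface. World frame = base frame: x ahead of the robot, y to its left, z up, the work surface at z = 0. Lengths are in m, angles in rad, forces in N, time in s.
With the tool pointing down it reaches from about 0.4 to 0.85 m from the base axis. Payload 4.5 kg.
Tool frame: the origin (TCP) lies at the very end of the fingers, on their centre line; the grasp point (between the pads) lies 19 mm behind it (pinch_z is the distance from the TCP to the grasp point, in m); z points along the fingers, y is the line along which they close (so a half turn about z gives the same grasp; the last joint's range is limited). The gripper opens to 88 mm and grips with 3 to 60 N. Pads are 18 mm wide; open, the fingers measure 123 mm over their backs; the gripper's body (75 mm by 187 mm) begins 45 mm behind the grasp point.
Start: joints at [1.322, 0.689, -0.195, 1.565, 0.157, 0.902, -0.215], TCP at [0.174, -0.6, 0.239] pointing down, gripper open.
Joint ranges: [-3.01, 3.01], [-0.46, 2.08], [-1.47, 1.51], [0.13, 2.56], [-1, 4.14], [0.04, 2.09], [-2.66, 2.66]. Speed limits (rad/s): [2.57, 2.57, 3.14, 3.14, 3.14, 3.14, 3.14].

### API

Orientations are given as a unit quaternion [w, x, y, z].
In Python, from bench import sense, camera, finish_job, pinch_z gives the robot as it stands. The module is installed in compiled form; this text tells all that it offers.
- The arm moves only by the shell command python3 -m pendant 'ROWS' [FORCE]. ROWS is JSON, a list of rows, each a list of 5 numbers: the shift along the tool's x, y, z in units of 25 mm (1.0 is 25 mm), then the turn about the tool's z in units of 5 degrees (1.0 is 5 degrees), then the opening, from -1 (shut) to 1 (fully open), so that 0 is half open. A call has 1 to 12 rows; each row shifts and turns the commanded pose from where the row before left it, along the tool's axes as they then stand; what a row does not reach is not made up. A row lasts 1/8 s, in which the tool goes at most 62.5 mm and 10.7 degrees, less where a joint would pass 70% of its speed; a pose out of reach is approached as far as the arm can. A call is refused whole if a number of a shift passes 1 or a number of a turn 1, either way. A call with a gripper value outside its range is refused whole. The fingers move at their own pace and stop on an object; FORCE is the grip in N (left out, the last holds). Time passes only in rows, so rows that do not move let the fingers close. It gives the time, the measured TCP pose, the force, the opening and the grip force at its end, in the units of the state.
- sense(): the state, without advancing time (a new reading comes with each control period).
- camera(name): name is "scene" or "top" or "wrist"; returns a dict with "color" (480x640x3 uint8, blue, green, red), "depth" (480x640 float32, m along the optical axis (not along the pixel's ray), 0 where there is no reading), "mtx" (3x3 intrinsics, pixels), "k1" (the pictures are not rectified: a ray, as slopes to the right and down, at radius r is drawn at 1 + k1 r^2 times it, then the intrinsics apply), "T" (4x4, takes a point from camera to world coordinates). Camera axes: x right, y down, z forward; pixel columns grow to the right and rows downward; lengths in m; the calibration is good to about 2 mm. A picture is of the moment at which its call begins.
- finish_job(): hands the job in; it is judged then, once.
The state is a dict: "t": time; "joints": joint angles; "joint_vel": joint speeds; "effort": joint torques, N m; "position": TCP position; "ee_rot": TCP orientation; "contact_force": force on the tool from outside, world axes, zero at the start; "ft_torque": the same for the moment, N m; "finger_gap": finger opening in m; "grip_force": force on a finger pad.
Only numpy, scipy, OpenCV 4.12 (cv2) and the standard library are available. Lean on these libraries where they do the work, as an engineer would, in place of code of your own. Each camera call takes 0.05 s, during which the arm holds its last target. There are 200 camera calls.

## Working session

There is one attempt and no reset: what is moved stays moved. The work goes in short steps, Python scripts to look and compute and a shell command to move; the robot and the scene stay as the last step left them, time stands still between calls to the robot, and variables do not carry over. Pictures are saved under pics/ and viewed, at most 10 in all, crops included, and the job is handed in when it is done.

```bash
mkdir -p pics
python3 - <<'E'
from bench import sense,camera,pinch_z
import cv2,numpy as np
s=sense();print(s['t'],s['position'],s['ee_rot'],s['finger_gap'],pinch_z)
for n in('scene','top'):
    c=camera(n);cv2.imwrite(f'pics/{n}0.png',c['color']);np.savez(f'{n}0.npz',**c);print(n,c['mtx'].tolist(),c['k1'],c['T'].round(3).tolist())
E
```

```text
0.0 [ 0.17421266 -0.59958301  0.23790899] [-8.82971002e-04  9.90009823e-01  1.40995532e-01 -1.76592710e-04] 0.08799368146887725 0.0187
scene [[494.07245478043683, 0.0, 325.5261257421942], [0.0, 494.07245478043683, 237.36508855935128], [0.0, 0.0, 1.0]] -0.07823132826652629 [[-0.69, 0.417, -0.592, 1.101], [0.724, 0.39, -0.569, 0.412], [-0.007, -0.821, -0.571, 0.641], [0.0, 0.0, 0.0, 1.0]]
top [[445.7615447781509, 0.0, 327.7429307017368], [0.0, 445.7615447781509, 242.01022445190983], [0.0, 0.0, 1.0]] -0.07623020693871002 [[0.025, -0.984, 0.179, 0.403], [-1.0, -0.024, 0.007, -0.126], [-0.002, -0.179, -0.984, 0.825], [0.0, 0.0, 0.0, 1.0]]
```

View pics/top0.png

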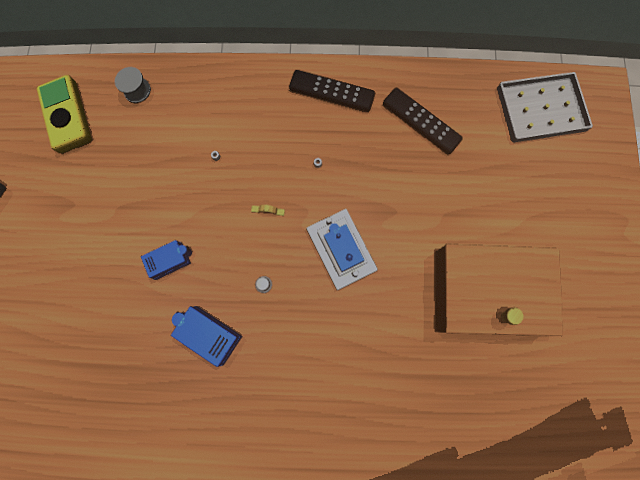

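View pics/scene0.png

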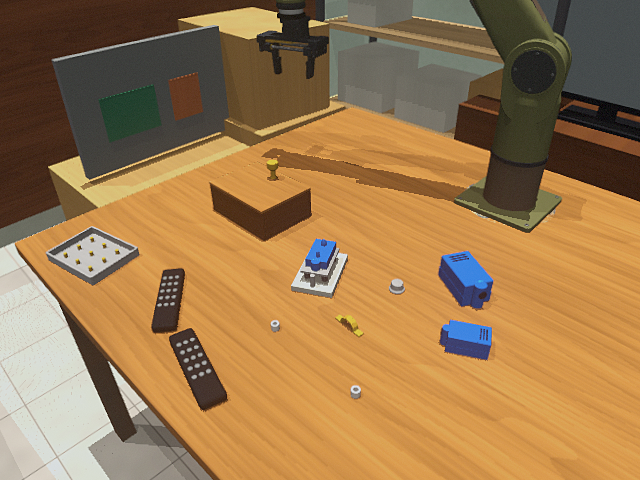

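Candidates for the cover in the top image: the small blue block (166,259), the large blue block (206,336), and the lower half in the jig (344,247). I choose the smaller loose one at (166,259), which is at (467,339) in the scene image. Next come the measurements and a close crop to check.

```bash
cat > h.py <<'E'
import cv2,numpy as np
def cloud(c):
    h,w=c['depth'].shape;v,u=np.mgrid[:h,:w];K=c['mtx']
    p=np.stack([u,v],-1).reshape(-1,1,2).astype(float)
    n=cv2.undistortPoints(p,K,np.array([float(c['k1']),0,0,0])).reshape(h,w,2)
    d=c['depth'];P=np.dstack([n[...,0]*d,n[...,1]*d,d])
    return P@c['T'][:3,:3].T+c['T'][:3,3]
def proj(c,X):
    T=np.linalg.inv(c['T']);return cv2.projectPoints(np.atleast_2d(X).astype(float),cv2.Rodrigues(T[:3,:3])[0],T[:3,3],c['mtx'],np.array([float(c['k1']),0,0,0]))[0].reshape(-1,2)
def blue(c):
    H=cv2.cvtColor(c['color'],cv2.COLOR_BGR2HSV);return cv2.inRange(H,(100,100,40),(130,255,255))>0
def outline(xy):
    r=cv2.minAreaRect((xy*1000).astype(np.float32));return r,cv2.boxPoints(r)
E
python3 - <<'E'
from h import *
c=dict(np.load('top0.npz'));P=cloud(c);b=blue(c)
n,L,st,ce=cv2.connectedComponentsWithStats(b.astype(np.uint8))
for i in range(1,n):
    if st[i,4]<100: continue
    p=P[(L==i)&(c['depth']>0)];zt=np.percentile(p[:,2],80)
    q=p[abs(p[:,2]-zt)<.005];r,bx=outline(q[:,:2])
    print(ce[i].round(),st[i,4],'z',zt.round(4),'mean',q.mean(0).round(4),'rect',np.round(r[0],1),np.round(r[1],1),round(r[2],1),bx.round().tolist())
s=dict(np.load('scene0.npz'))
a=cv2.resize(c['color'][225:295,125:205],None,fx=5,fy=5);d=cv2.resize(s['color'][300:370,425:505],None,fx=5,fy=5);cv2.imwrite('pics/crop1.png',np.hstack([a,d]))
for uv in [(263,285),(268,210),(513,316),(215,155),(318,162)]: print(uv,P[uv[1],uv[0]].round(3))
E
```

```text
[343. 246.] 1056 z 0.0599 mean [ 0.5356 -0.1469  0.0586] rect [ 538.7 -145.7] [80.8 43.8] 27.7 [[493.0, -145.0], [513.0, -184.0], [585.0, -146.0], [564.0, -108.0]]
[164. 258.] 943 z 0.038 mean [0.5102 0.1746 0.0368] rect [511.5 173.3] [43.7 82.4] 27.2 [[473.0, 200.0], [511.0, 127.0], [550.0, 147.0], [512.0, 220.0]]
[201. 335.] 2031 z 0.0516 mean [0.3769 0.0928 0.0505] rect [378.7  95.9] [113.7  60.4] 59.5 [[324.0, 62.0], [376.0, 32.0], [434.0, 130.0], [382.0, 160.0]]
(263, 285) [ 0.468 -0.005  0.018]
(268, 210) [ 0.607 -0.008  0.022]
(513, 316) [ 0.419 -0.416  0.122]
(215, 155) [0.721 0.106 0.001]
(318, 162) [ 0.71  -0.097  0.003]
```

View pics/crop1.png

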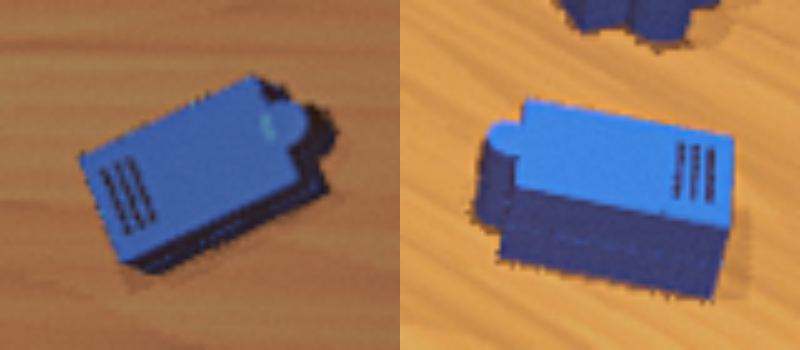

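The crop shows the small block: plain top with a vent grille at the square end, and the round nose (with window glint) at top-image (182,250). So cover yaw is ≈ -62.8° at (0.512,0.173), and jig yaw is ≈ +27.7° at (0.539,-0.1455). Moving above the cover now.

```bash
python3 -m pendant '[[1,-1,0,0,1],[1,-1,0,0,1],[1,-1,0,0,1],[1,-1,0,0,1],[1,-1,0,0,1],[1,-1,0,0,1],[1,-1,0,0,1],[1,-1,0,0,1],[1,-1,0,0,1],[1,-1,0,0,1],[1,-1,0,0,1],[1,-1,0,0,1]]' 25
python3 -m pendant '[[0.7,-1,0,0,1],[0.7,-1,0,0,1],[0.7,-1,0,0,1],[0.7,-1,0,0,1],[0.7,-1,0,0,1],[0.7,-1,0,0,1],[0.7,-1,0,0,1],[0.7,-1,0,0,1],[0.7,-1,0,0,1],[0.7,-1,0,0,1],[0.7,-1,0,0,1],[0.7,-1,0,0,1]]'
python3 -m pendant '[[0.6,-1,0,0,1],[0.6,-0.9,0,0,1],[0,0,0,-1,1],[0,0,0,-1,1],[0,0,0,-1,1],[0,0,0,-1,1],[0,0,0,-1,1],[0,0,0,-1,1],[0,0,0,-1,1],[0,0,0,-1,1],[0,0,0,-1,1],[0,0,0,-1,1]]'
python3 -m pendant '[[0,0,0,-1,1],[0,0,0,-1,1],[0,0,0,-1,1],[0,0,0,-1,1],[0,0,0,-1,1],[0,0,0,-1,1],[0,0,0,-1,1],[0,0,0,-1,1],[0,0,0,-1,1],[0,0,0,-1,1],[0,0,0,0,1]]'
cat >> h.py <<'E'
def tool(s):
    from scipy.spatial.transform import Rotation as R
    q=s['ee_rot'];return R.from_quat([q[1],q[2],q[3],q[0]]).as_matrix()
def go(s,target,yaw_x):
    M=tool(s);d=np.array(target)-s['position'];y=np.degrees(np.arctan2(M[1,0],M[0,0]))
    print('t',round(s['t'],2),'pos',s['position'].round(4),'yaw',round(y,2),'tilt',M[:2,2].round(4),'units xyz',(M.T@d/.025).round(2),'turn',round(-((yaw_x-y+180)%360-180)/5,2),'F',s['contact_force'].round(1),'gap',round(s['finger_gap'],4),'grip',round(s['grip_force'],1),'j7',s['joints'].round(2))
E
python3 -c "
from h import *;from bench import *
go(sense(),[.5117,.1729,.12],117.2)
c=camera('wrist');cv2.imwrite('pics/w1.png',c['color']);np.savez('w1.npz',**c)
P=cloud(c);b=blue(c)&(c['depth']>0)
n,L,st,ce=cv2.connectedComponentsWithStats(b.astype(np.uint8))
for i in range(1,n):
    if st[i,4]<300: continue
    p=P[(L==i)&(c['depth']>0)];zt=np.percentile(p[:,2],80)
    q=p[abs(p[:,2]-zt)<.004];r,bx=outline(q[:,:2])
    print(ce[i].round(),st[i,4],'z',zt.round(4),'rect',np.round(r[0],1),np.round(r[1],1),round(r[2],1),bx.round().tolist())
"
```

```text
t: 1.6
position: [0.3791, -0.2273, 0.2386]
ee_rot: [-0.0, 0.99, 0.141, -0.0]
contact_force: [0.6, -0.8, 0.0]
finger_gap: 0.0881
grip_force: 0.0
t: 3.1
position: [0.4967, 0.1192, 0.2384]
ee_rot: [0.0, 0.99, 0.141, -0.0]
contact_force: [0.2, -0.5, -0.4]
finger_gap: 0.0882
grip_force: 0.0
t: 4.6
position: [0.512, 0.1721, 0.2383]
ee_rot: [-0.0, 0.837, 0.547, -0.0]
contact_force: [-0.2, -0.2, 0.0]
finger_gap: 0.0882
grip_force: 0.0
t: 5.98
position: [0.5121, 0.172, 0.2383]
ee_rot: [-0.0, 0.529, 0.849, -0.0]
contact_force: [-0.2, -0.2, 0.2]
finger_gap: 0.0878
grip_force: 0.0
t 5.97 pos [0.5121 0.172  0.2383] yaw 116.14 tilt [-0.0009 -0.0002] units xyz [0.04 0.01 4.73] turn -0.21 F [-0.2 -0.2  0.2] gap 0.0878 grip 0.0 j7 [-0.04  0.63 -0.61  1.81  0.47  0.85 -0.42]
[318. 190.] 4671 z 0.0364 rect [510.7 174.2] [43.6 82.6] 27.2 [[472.0, 201.0], [510.0, 127.0], [549.0, 147.0], [511.0, 221.0]]
[132. 210.] 10049 z 0.0503 rect [378.1  97.4] [115.4  60.4] 59.2 [[323.0, 63.0], [375.0, 32.0], [434.0, 131.0], [382.0, 162.0]]
```

View pics/w1.png

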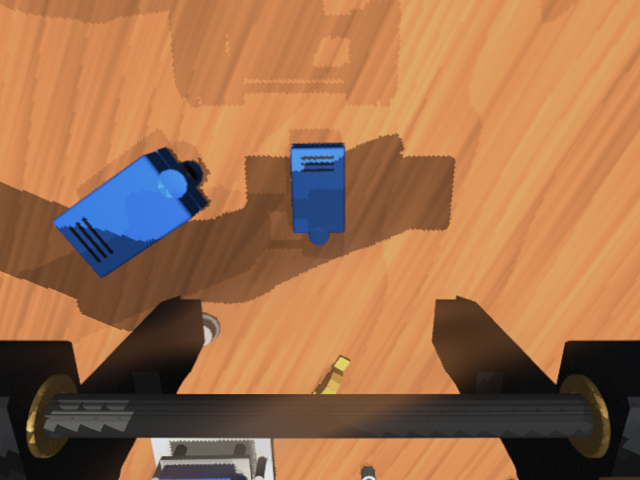

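The wrist view shows the small cover centred between the fingers at (318,190), nose down the picture at (319,237), and the large lookalike well left at (132,210). Next I descend, gripping about 5 mm behind the origin.

```bash
python3 -m pendant '[[0.25,0,0.5,-0.2,0.6],[0,0,1,0,0.6],[0,0,1,0,0.6],[0,0,1,0,0.6],[0,0,1,0,0.6],[0,0,1,0,0.6],[0,0,1,0,0.6],[0,0,1,0,0.6],[0,0,0.8,0,0.6],[0,0,0.6,0,0.6],[0,0,0.4,0,0.6],[0,0,0,0,0.6]]' 25
python3 -c "
from h import *;from bench import *
go(sense(),[.509,.1775,.006],117.2)"
```

```text
t: 7.52
position: [0.5092, 0.1779, 0.0057]
ee_rot: [-0.0, 0.521, 0.854, -0.0]
contact_force: [-0.7, -0.7, -0.1]
finger_gap: 0.0702
grip_force: 0.0
t 7.53 pos [0.5092 0.1779 0.0057] yaw 117.22 tilt [-0.0007 -0.0005] units xyz [-0.01 -0.01 -0.01] turn 0.0 F [-0.7 -0.7 -0.1] gap 0.0702 grip 0.0 j7 [-0.25  0.97 -0.29  1.95  0.8   0.34 -0.71]
```

```bash
python3 -m pendant '[[0,0,0,0,-1],[0,0,0,0,-1],[0,0,0,0,-1],[0,0,0,0,-1],[0,0,0,0,-1],[0,0,-0.5,0,-1],[0,0,-1,0,-1],[0,0,-1,0,-1],[0,0,-1,0,-1],[0,0,-1,0,-1],[0,0,-0.8,0,-1],[0,0,0,0,-1]]' 30
python3 -c "
from h import *;from bench import *
go(sense(),[.5347,-.1478,.138],207.7)"
```

```text
t: 9.02
position: [0.5102, 0.1782, 0.1402]
ee_rot: [0.001, 0.521, 0.853, 0.001]
contact_force: [-0.1, 0.6, -0.8]
finger_gap: 0.0438
grip_force: 30.0
t 9.03 pos [0.5102 0.1782 0.1402] yaw 117.19 tilt [0.0026 0.0013] units xyz [-12.05  -5.09   0.07] turn -18.1 F [-0.1  0.6 -0.8] gap 0.0438 grip 30.0 j7 [-0.11  0.77 -0.52  1.9   0.62  0.63 -0.55]
```

```bash
python3 -m pendant '[[-1,-0.4,0,0,-1],[-1,-0.4,0,0,-1],[-1,-0.4,0,0,-1],[-1,-0.4,0,0,-1],[-1,-0.4,0,0,-1],[-1,-0.4,0,0,-1],[-1,-0.4,0,0,-1],[-1,-0.4,0,0,-1],[-1,-0.5,0,0,-1],[-1,-0.5,0,0,-1],[-1,-0.5,0,0,-1],[-1,-0.4,0,0,-1]]'
python3 -m pendant '[[0,0,0,-1,-1],[0,0,0,-1,-1],[0,0,0,-1,-1],[0,0,0,-1,-1],[0,0,0,-1,-1],[0,0,0,-1,-1],[0,0,0,-1,-1],[0,0,0,-1,-1],[0,0,0,-1,-1],[0,0,0,-1,-1],[0,0,0,-1,-1],[0,0,0,-1,-1]]'
python3 -m pendant '[[0,0,0,-1,-1],[0,0,0,-1,-1],[0,0,0,-1,-1],[0,0,0,-1,-1],[0,0,0,-1,-1],[0,0,0,-1,-1],[0,0,0,0,-1],[0,0,0,0,-1]]'
python3 - <<'E'
from h import *;from bench import *
go(sense(),[.5347,-.1478,.138],207.7)
ims=[]
for n in('wrist','top','scene'):
    c=camera(n);np.savez(f'{n}2.npz',**c)
    P=cloud(c);b=blue(c)&(c['depth']>0)
    near=(abs(P[...,0]-.535)<.08)&(abs(P[...,1]+.147)<.08)&b
    for nm,lo,hi in(('base',.054,.0625),('covertop',.15,.18)):
        q=P[near&(P[...,2]>lo)&(P[...,2]<hi)]
        if len(q)>40:
            r,bx=outline(q[:,:2]);print(n,nm,len(q),q[:,2].mean().round(4),np.round(r[0],1),np.round(r[1],1),round(r[2],1))
    ims.append(c['color'])
u,v=proj(dict(np.load('scene2.npz')),[.535,-.147,.09])[0].astype(int)
cv2.imwrite('pics/c2.png',np.hstack([cv2.resize(ims[0],(440,330)),cv2.resize(ims[2][v-82:v+83,u-90:u+90],(360,330))]))
E
```

```text
t: 10.52
position: [0.5323, -0.1482, 0.1377]
ee_rot: [-0.001, 0.521, 0.854, -0.001]
contact_force: [0.1, 1.2, -0.2]
finger_gap: 0.0438
grip_force: 30.0
t: 12.02
position: [0.5325, -0.1473, 0.1376]
ee_rot: [-0.001, 0.023, 1.0, 0.0]
contact_force: [-0.1, 0.2, -1.0]
finger_gap: 0.0436
grip_force: 30.0
t: 13.02
position: [0.5329, -0.1472, 0.1382]
ee_rot: [-0.0, -0.235, 0.972, 0.0]
contact_force: [1.0, -0.2, -1.8]
finger_gap: 0.0437
grip_force: 30.0
t 13.03 pos [ 0.5329 -0.1472  0.1382] yaw -152.87 tilt [-0.0009  0.0001] units xyz [-0.05 -0.05  0.01] turn -0.11 F [ 1.  -0.2 -1.8] gap 0.0437 grip 30.0 j7 [ 0.72  0.92 -0.97  1.85  0.96  0.92  1.33]
wrist base 2736 0.0577 [ 510.7 -160.1] [21.3 43.8] 27.7
wrist covertop 20465 0.1665 [ 536.3 -144.9] [83.6 45.7] 26.6
top base 89 0.0582 [ 510.  -160.4] [16.9 43.2] 25.7
top covertop 181 0.168 [ 506.6 -157.9] [16.  37.9] 25.8
scene base 473 0.0573 [ 539.1 -143.7] [83.9 43.1] 27.3
scene covertop 562 0.1645 [ 537.8 -142.8] [83.7 44.2] 27.7
```

View pics/c2.png

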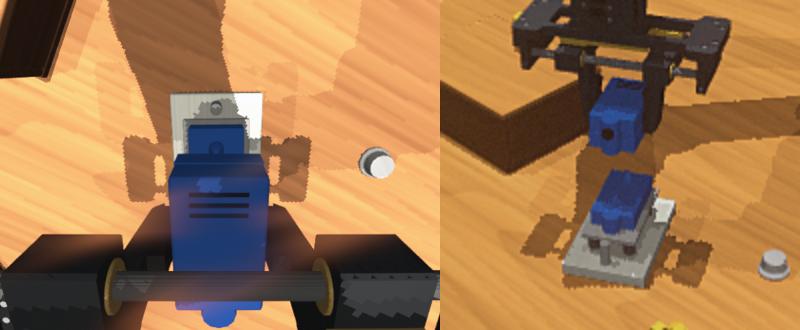

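Left half (wrist view): the cover is in the grip with the square end over the square end of the lower half. Right half (scene view): nose and window face the same way as the base nose, cover directly above the jig. Both views agree on the correction (+1.5, -0.9) mm, so I correct and descend.

```bash
python3 -m pendant '[[-0.04,-0.06,0,-0.1,-1],[0,0,0.6,0,-1],[0,0,0.6,0,-1],[0,0,0.6,0,-1],[0,0,0.4,0,-1],[0,0,0.2,0,-1],[0,0,0.1,0,-1],[0,0,0.1,0,-1],[0,0,0.1,0,-1],[0,0,0.1,0,-1],[0,0,0,0,-1]]'
python3 -c "
from h import *;from bench import *
go(sense(),[.5344,-.1481,.0637],207.6)"
```

```text
t: 14.55
position: [0.5348, -0.1482, 0.0686]
ee_rot: [-0.0, -0.239, 0.971, -0.0]
contact_force: [0.3, -0.6, -1.4]
finger_gap: 0.0438
grip_force: 30.0
t 14.55 pos [ 0.5348 -0.1482  0.0686] yaw -152.3 tilt [-0.0001 -0.0001] units xyz [0.01 0.01 0.2 ] turn 0.02 F [ 0.3 -0.6 -1.4] gap 0.0438 grip 30.0 j7 [ 0.67  1.01 -0.89  1.88  1.09  0.83  1.24]
```

```bash
python3 -m pendant '[[0,0,0.08,0,-1],[0,0,0.08,0,-1],[0,0,0.08,0,-1],[0,0,0.08,0,-1],[0,0,0,0,-1],[0,0,0,0,-1]]'
python3 -c "
from h import *;from bench import *
go(sense(),[.5344,-.1481,.0567],207.6)
c=camera('scene');P=cloud(c);u,v=proj(c,[.535,-.147,.07])[0].astype(int)
cv2.imwrite('pics/s3.png',cv2.resize(c['color'][v-50:v+50,u-65:u+65],None,fx=6,fy=6,interpolation=2))"
```

```text
t: 15.3
position: [0.5349, -0.1481, 0.0609]
ee_rot: [0.0, -0.239, 0.971, -0.0]
contact_force: [-1.1, -0.3, 4.7]
finger_gap: 0.0435
grip_force: 30.0
t 15.3 pos [ 0.5349 -0.1481  0.0609] yaw -152.3 tilt [ 0.0002 -0.0002] units xyz [0.02 0.01 0.17] turn 0.02 F [-1.1 -0.3  4.7] gap 0.0435 grip 30.0 j7 [ 0.67  1.03 -0.88  1.88  1.11  0.82  1.23]
```

View pics/s3.png

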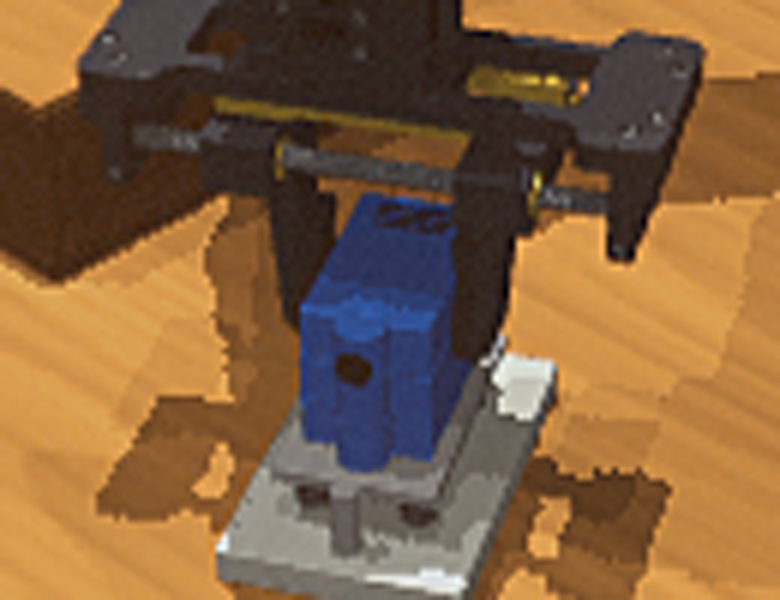

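The scene crop shows the halves closed: nose over nose with the window at (352,368), no gap at the parting line, and the bed just starting to sink. The force has risen in line with the spring, so I press the rest.

```bash
python3 -m pendant '[[0,0,0.06,0,-1],[0,0,0.06,0,-1],[0,0,0.06,0,-1],[0,0,0,0,-1],[0,0,0,0,-1],[0,0,0,0,-1],[0,0,0,0,-1]]'
python3 - <<'E'
from h import *;from bench import *
F=[]
s0=dict(np.load('scene0.npz'));P0=cloud(s0);Z=[];Zc=[];Zt=[]
for i in range(5):
    s=sense();F.append([s['contact_force'][2],s['position'][2]])
    c=camera('scene');P=cloud(c)
    R=np.array([[.886,.464],[-.464,.886]])
    def sel(P,lo,hi,bl,xl=(-.046,.046),yl=(-.028,.028)):
        L=(P[...,:2]-[.539,-.1445])@R.T
        return (L[...,0]>xl[0])&(L[...,0]<xl[1])&(L[...,1]>yl[0])&(L[...,1]<yl[1])&(P[...,2]>lo)&(P[...,2]<hi)&(bl==(blue(c) if P is not None else 0))
    t=P[sel(P,.075,.11,True,(-.01,.03),(-.015,.015))];Zt.append(np.median(t[:,2]))
go(s,[.5344,-.1481,.0567],207.6)
print(np.mean(F,0),'covertop z',np.round(Zt,4))
t0=P0[(abs(P0[...,0]-.5113)<.015)&(abs(P0[...,1]-.1733)<.015)&blue(s0)];print('cover top on table, same camera',np.median(t0[:,2]).round(4))
u,v=proj(c,[.535,-.147,.065])[0].astype(int)
cv2.imwrite('pics/s4.png',cv2.resize(c['color'][v-50:v+50,u-65:u+65],None,fx=6,fy=6,interpolation=2))
E
```

```text
t: 16.23
position: [0.5349, -0.1481, 0.0567]
ee_rot: [0.0, -0.239, 0.971, -0.0]
contact_force: [-2.6, -1.1, 7.6]
finger_gap: 0.0437
grip_force: 30.0
t 16.43 pos [ 0.5349 -0.1481  0.0568] yaw -152.3 tilt [ 0.0004 -0.0004] units xyz [0.02 0.01 0.  ] turn 0.02 F [-2.2 -0.8  8.5] gap 0.0436 grip 30.0 j7 [ 0.67  1.03 -0.87  1.88  1.12  0.82  1.22]
[7.7876685  0.05675232] covertop z [0.0854 0.0855 0.0852 0.0853 0.0853]
cover top on table, same camera 0.0358
```

View pics/s4.png

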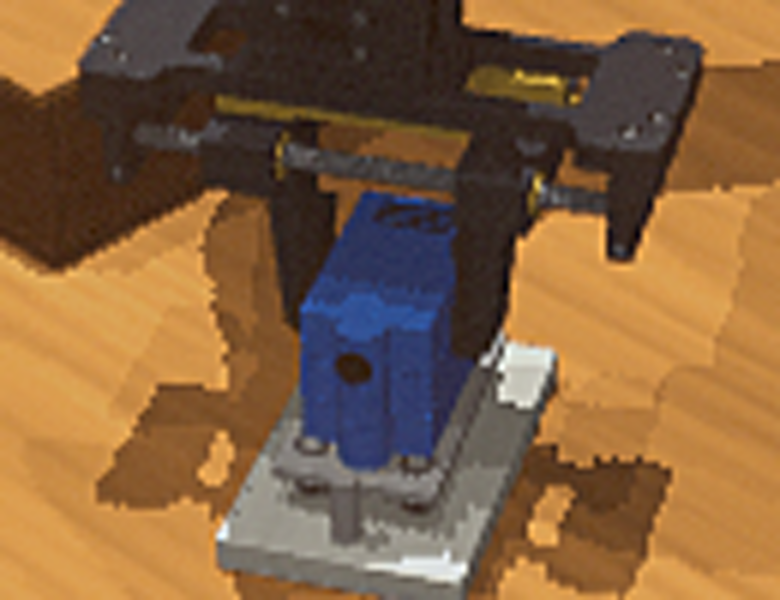

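The final crop shows the pair still flush, with the bed visibly lower on its posts. TCP travel gives about 7.0 mm of sink, and the 7.8 N push gives about 7.2 mm. Depth reads about 8.5 mm, within its 2 mm calibration error. Handing in now.

```bash
python3 -c "from bench import finish_job;print(finish_job())"
```

```text
the job is handed in; nothing more can be done
None
```

The cover is on both dowels, nose over nose with no gap visible in the camera view, and still gripped at 30 N with the bed pressed to about 7 mm; I handed it in at about 16.4 s, and the verdict isn't reported back.

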